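# Work a file round the edge of a brass disc

### The arm

A 6-joint arm with a two-finger parallel gripper is mounted at the origin on the work surface; the furniture and walls round the work are solid. World frame = base frame: x ahead of the robot, y to its left, z up, the work surface at z = 0. Lengths are in m, angles in rad, forces in N, time in s.
With the tool pointing down it reaches from about 0.325 to 0.775 m from the base axis. Payload 5.5 kg.
Tool frame: the origin (TCP) lies at the very end of the fingers, on their centre line; the grasp point (between the pads) lies 19 mm behind it (pinch_z is the distance from the TCP to the grasp point, in m); z points along the fingers, y is the direction in which the jaws open and shut (so a half turn about z gives the same grasp; the last joint's range is limited). The gripper opens to 85 mm and grips with 20 to 120 N. Pads are 22 mm wide; open, the fingers measure 114 mm over their backs; the gripper's body (76 mm by 85 mm) begins 54 mm behind the grasp point. The pads swing forward as they close: fully open they stand 13 mm farther back than shut.
Start: joints at [1.21, 0.091, 1.231, -0, 1.82, -0.057], TCP at [0.179, 0.573, 0.231] pointing down, gripper open.
Joint ranges: [-2.87, 2.87], [-0.86, 2.18], [0.17, 2.46], [-1.51, 4.65], [0.06, 2.69], [-2.65, 2.65]. Speed limits (rad/s): [2.57, 2.57, 3.01, 3.14, 3.14, 3.14].

### API

Orientations are given as a 3x3 rotation matrix whose columns are the frame's x, y, z axes.
In Python, from plant import get_obs, capture, camera_info, hand_in, masks_of, pinch_z gives the robot as it stands.
- The arm moves only by the tool move_arm, never from a script. Its argument "deltas" is one flat list of numbers, 7 for each row, row after row: the shift along the world's x, y, z in mm, then the turn, a rotation vector about the world's x, y, z in degrees, then the opening, from 0 (shut) to 1 (fully open). In form: [tx, ty, tz, rx, ry, rz, jaw, tx, ty, tz, rx, ry, rz, jaw, ...]. A call has 1 to 12 rows; each row shifts and turns the commanded pose from where the row before left it; what a row does not reach is not made up. A row lasts 1/10 s, in which the tool goes at most 50 mm and 8.59 degrees, less where a joint would pass 70% of its speed; a pose out of reach is approached as far as the arm can. A call with a gripper value outside its range is refused whole. The fingers move at their own pace and stop on an object; "squeeze" is the grip in N (left out, the last holds). Time passes only in rows, so rows that do not move let the fingers close. It gives the time, the measured TCP pose, the force and the opening at its end, in the units of the state.
- get_obs(): the state, without advancing time (a new reading comes with each control period).
- capture(name): name is "side" or "top" or "wrist"; returns the picture (384x512x3 uint8, red, green, blue); there is no depth.
- camera_info(name): a dict with "fx", "fy", "cx", "cy" (pixels), "camera_from_world" (4x4, takes a point from world to camera coordinates). Camera axes: x right, y down, z forward; pixel columns grow to the right and rows downward; lengths in m; the calibration is good to about 2 mm. A picture is of the moment at which its call begins: read the wrist's pose just before it. camera_info takes no time and is no camera call; for the wrist camera it gives the pose at the moment of the call.
- hand_in(): hands the job in, once; it reports no verdict.
Trained networks look in the newest picture that a camera, given by its name, has taken for a name from the list of things; names that differ only in an ending like _2 or _b are one class to them, and where a whole thing is asked for, a point or a joint stands for the part that bears it (a point fixed in the world has none). Each returns a list of dicts, best first, with "conf" (0 to 1); they miss things now and then, are a little off and sometimes report something else, mostly with a low value. They report only what shows in the picture. A call takes as long as a camera call.
- masks_of(camera, name): "region" (384x512 bool, what is visible of it) and "position" ([column, row] in pixels, amid what is visible of it).
The state is a dict: "clock": time; "joint_positions": joint angles; "joint_velocities": joint speeds; "joint_efforts": joint torques, N m; "tool_pos": TCP position; "orientation": TCP orientation; "ft_force": force on the tool from outside, world axes, zero at the start; "ft_torque": the same for the moment, N m; "opening": finger opening in m.
Only numpy, scipy, OpenCV 4.12 (cv2) and the standard library are available. Lean on these libraries where they do the work, as an engineer would, in place of code of your own. Each camera call takes 0.05 s, during which the arm holds its last target.

### The job

Pick up the flat file and work it across the top edge of the brass disc in forward strokes only, the way the yellow arrow points, keeping an even moderate pressure so that the disc rolls round under it; lift the file clear for every return so that the disc is never dragged backwards, and take at least two strokes. Go on until the disc has come fully up against its stop, then lay the file flat back on the middle of the cork mat and let go, leaving the other things alone.

Things in the scene. Friction and masses are not known exactly. Their poses are not given: they have to be found in the camera images.
- file: Flat steel file: blade 150 x 26 x 6 mm with a wooden grip block centred on top, 84 mm long, 22 mm wide, from 6 to 44 mm above the underside; about 0.22 kg. Origin: centre of the blade's flat underside (the working face); x along the blade, y across (grip the 22 mm width), z up. Either end may lead.
- mat: Cork mat 190 x 90 x 4 mm fixed on the bench; the file lies on it at first, blade along the mat. Origin: centre of its underside; x along its 190 mm length, z up. The file goes back flat on its middle, blade along it, either way round. Mind the desk lamp: its stem rises at about x 0.69, y -0.1, and its head hangs at about x 0.62, y 0.5, from 0.4 m up.
- rest: Filing rest fixed to the bench: steel base 110 x 90 x 8 mm with a yellow arrow. Origin: centre of the underside; +x is where the arrow points (stroke direction, roughly away from the robot), z up. On two sprung posts (tops 42 mm above the bench) rides a grey yoke with one cheek on the -y side (top 72 mm above the bench); it carries the brass disc.
- disc_axle (a point): Point on the disc's arbor, midway in its thickness, straight above the rest's origin and 62 mm above the bench when unloaded; axes as the rest's. The brass disc stands upright, axis along y, radius 30 mm, 10 mm thick. Under load the yoke sinks straight down, about 1 mm for each 5 N after a first 1 N, at most 6 mm.
- disc (a joint): Turn of the disc (rad): grows as its top moves along the rest's +x under a forward stroke (about 1 rad for 30 mm of stroke); starts between 0 and 0.5; at 5.65 its red pin meets the stop post and the red line on its edge stands at the top. It stays where it is left.
- block: Small ground steel block, 40 x 62 x 24 mm, bystander; origin under its centre.
- spool: Solder spool, 38 mm across, 20 mm high, bystander; origin under its centre.
- disc_top (a point): Point 30 mm above the arbor, the mean height of the disc's top edge. The disc is mounted out of true: its top lies up to 3 mm above or below this level and rises and falls as it turns. The arbor is stiff: the file must press with about 3.5 N or more to carry the disc round instead of skidding; 6 to 12 N is good, over 20 N is too hard.
- flux: Small brown bottle with white cap, 35 mm across, 68 mm high, bystander; origin under its centre.

How it is judged:
By the outcome, as a careful person would: the job done as asked, in the order asked, and still so for the second after the job is handed in, with the robot touching nothing.
It also fails if it takes over 61 s, if anything falls off the work surface, if the arm or the gripper's body presses on something with over 40 N, if the wrist force passes 120 N, or if a joint passes its speed limit or range.

## Working session

There is one attempt and no reset: what is moved stays moved. The work goes in short steps, Python scripts to look and compute and a tool call to move; the robot and the scene stay as the last step left them, time stands still between calls to the robot, and variables do not carry over. Pictures are saved under pics/ and viewed, and the job is handed in when it is done.

Besides the shell and the picture viewer there is one more tool, called after "Request:" as a command line: name --argument value ..., lists and objects as JSON in quotes. move_arm: Moves the arm, as the interface text tells. Its arguments: {"type":"object","properties":{"deltas":{"type":"array","items":{"type":"number"}},"squeeze":{"type":"number"}},"required":["deltas"]}

```bash
ls; mkdir -p pics; python3 - <<'E'
from plant import *
import cv2
print(get_obs())
for n in ["side","top","wrist"]:
    im=capture(n); cv2.imwrite(f"pics/{n}0.png",cv2.cvtColor(im,cv2.COLOR_RGB2BGR))
    print(n,camera_info(n))
E
```

```text
pics
{'clock': 0.0, 'joint_positions': array([ 1.21031015e+00,  9.18553600e-02,  1.23189968e+00, -1.03517150e-06,
        1.81980209e+00, -5.66848705e-02]), 'joint_velocities': array([-0.00085655, -0.00080987, -0.00078996, -0.00080905,  0.00129768,
       -0.00014991]), 'joint_efforts': array([-9.56858639e-05, -4.58721077e+01, -4.18035507e+01,  2.14007082e-05,
        1.13187954e-02, -2.04402153e-05]), 'tool_pos': array([0.17938138, 0.57225594, 0.23014518]), 'orientation': array([[-9.54206111e-01,  2.99149157e-01, -6.91990248e-04],
       [ 2.99149937e-01,  9.54204346e-01, -1.83856657e-03],
       [ 1.10294463e-04, -1.96138029e-03, -9.99998070e-01]]), 'ft_force': array([0.04852238, 1.09496307, 0.32881955]), 'ft_torque': array([ 0.04601415, -0.05273096, -0.02747808]), 'opening': 0.08551471424687754}
side {'fx': 372.9248540048317, 'fy': 372.9248540048317, 'cx': 261.9015515797548, 'cy': 199.7201240678543, 'camera_from_world': array([[-0.94660576, -0.32198519, -0.01621974,  0.48574992],
       [-0.16455753,  0.52582195, -0.83452507,  0.21038991],
       [ 0.27723341, -0.78729716, -0.55073117,  0.72157473],
       [ 0.        ,  0.        ,  0.        ,  1.        ]])}
top {'fx': 349.98714716671446, 'fy': 349.98714716671446, 'cx': 256.1852205181182, 'cy': 197.75458309818123, 'camera_from_world': array([[-0.01632989, -0.99986104, -0.0033518 , -0.07308747],
       [-0.99803536,  0.01650269, -0.06044066,  0.52111812],
       [ 0.06048757,  0.00235823, -0.99816616,  0.90579702],
       [ 0.        ,  0.        ,  0.        ,  1.        ]])}
wrist {'fx': 319.2020461494751, 'fy': 319.2020461494751, 'cx': 254.202787446263, 'cy': 188.5344813822118, 'camera_from_world': array([[ 0.29928402,  0.95416351, -0.00103751, -0.59892556],
       [ 0.90790818, -0.28444074,  0.30788993, -0.04025645],
       [ 0.29348222, -0.0930885 , -0.95142142,  0.38011553],
       [ 0.        ,  0.        ,  0.        ,  1.        ]])}
```

View pics/side0.png

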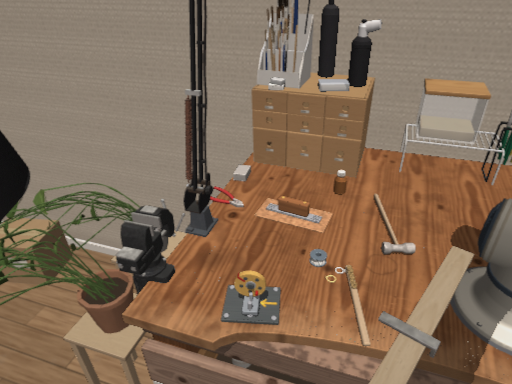

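View pics/top0.png

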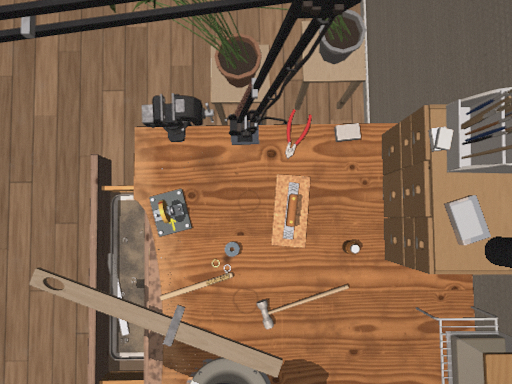

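View pics/wrist0.png

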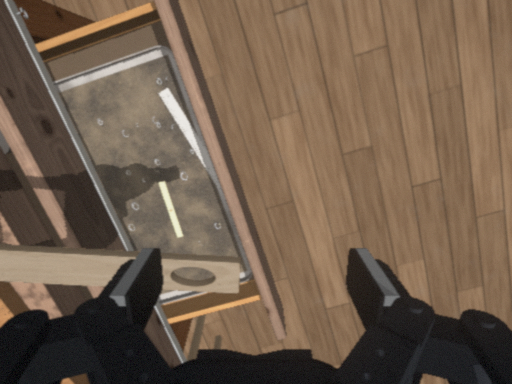

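```bash
cat > h.py <<'E'
import numpy as np, cv2
from plant import *
def ray(ci,uv):
    T=np.array(ci["camera_from_world"]);R=T[:3,:3];t=T[:3,3]
    d=R.T@np.array([(uv[0]-ci["cx"])/ci["fx"],(uv[1]-ci["cy"])/ci["fy"],1.]); return -R.T@t,d
def at(ci,uv,z):
    o,d=ray(ci,uv); return o+d*(z-o[2])/d[2]
def proj(ci,p):
    T=np.array(ci["camera_from_world"]);c=T[:3,:3]@np.array(p)+T[:3,3]
    return np.array([ci["fx"]*c[0]/c[2]+ci["cx"],ci["fy"]*c[1]/c[2]+ci["cy"]])
def save(n,im,s=1,box=None):
    if box: im=im[box[1]:box[3],box[0]:box[2]]
    im=cv2.resize(im,None,fx=s,fy=s,interpolation=cv2.INTER_CUBIC)
    cv2.imwrite(f"pics/{n}.png",cv2.cvtColor(im,cv2.COLOR_RGB2BGR))
E
python3 - <<'E'
from h import *
im=capture("top");ci=camera_info("top")
save("topz",im,5,(140,165,320,265)); 
for n,z in [("file",.02),("mat",.004),("rest",.008),("disc",.062),("block",.024),("spool",.02),("flux",.068)]:
    for m in masks_of("top",n)[:2]:
        r=m["region"].astype(np.uint8); ys,xs=np.nonzero(r)
        rr=cv2.minAreaRect(np.c_[xs,ys].astype(np.float32)) if len(xs)>5 else None
        c=at(ci,rr[0],z) if rr else None
        print(n,round(m["conf"],2),m["position"],len(xs),rr,c)
        if rr: print([at(ci,p,z)[:2].round(4) for p in cv2.boxPoints(rr)])
E
```

```text
file 0.87 [290.6, 209.5] 567 ((291.03656005859375, 210.17074584960938), (10.490996360778809, 56.209651947021484), 6.34019136428833) [ 0.48556803 -0.17220234  0.02      ]
[array([ 0.4148, -0.149 ]), array([ 0.5605, -0.1683]), array([ 0.557 , -0.1956]), array([ 0.4114, -0.176 ])]
mat 0.64 [282.8, 208.5] 1858 ((290.6810302734375, 210.42242431640625), (34.7634391784668, 71.81703186035156), 3.3664608001708984) [ 0.48528964 -0.17278728  0.004     ]
[array([ 0.3941, -0.1193]), array([ 0.5846, -0.1342]), array([ 0.5775, -0.2269]), array([ 0.3873, -0.2109])]
mat 0.19 [165.5, 211.8] 173 ((164.03773498535156, 211.132080078125), (23.07657241821289, 8.791075706481934), 74.05460357666016) [0.48893295 0.16426074 0.004     ]
[array([0.5156, 0.184 ]), array([0.5217, 0.1614]), array([0.4623, 0.1446]), array([0.4563, 0.1671])]
rest 0.58 [170.5, 213.8] 1331 ((170.11863708496094, 212.08346557617188), (40.481590270996094, 33.90797424316406), 74.93151092529297) [0.4860412  0.14706823 0.008     ]
[array([0.5272, 0.2045]), array([0.5493, 0.1174]), array([0.4451, 0.0899]), array([0.4233, 0.1765])]
disc 0.56 [164.5, 210.6] 155 ((163.96888732910156, 210.50833129882812), (22.35223388671875, 8.309619903564453), 75.0685806274414) [0.48894687 0.14898391 0.062     ]
[array([0.5136, 0.1662]), array([0.5186, 0.1461]), array([0.4644, 0.1318]), array([0.4594, 0.1518])]
block 0.9 [348.2, 132.7] 418 ((347.5, 131.5), (17.0, 25.0), 90.0) [ 0.69035352 -0.32526159  0.024     ]
[array([ 0.7137, -0.293 ]), array([ 0.7125, -0.359 ]), array([ 0.6671, -0.3574]), array([ 0.6682, -0.2917])]
spool 0.66 [229.7, 249.9] 138 ((232.0, 248.5), (13.0, 12.0), 90.0) [ 0.3885566  -0.01666659  0.02      ]
[array([ 0.4056, -0.0013]), array([ 0.4051, -0.0325]), array([ 0.3716, -0.032 ]), array([ 0.3721, -0.0009])]
```

View pics/topz.png

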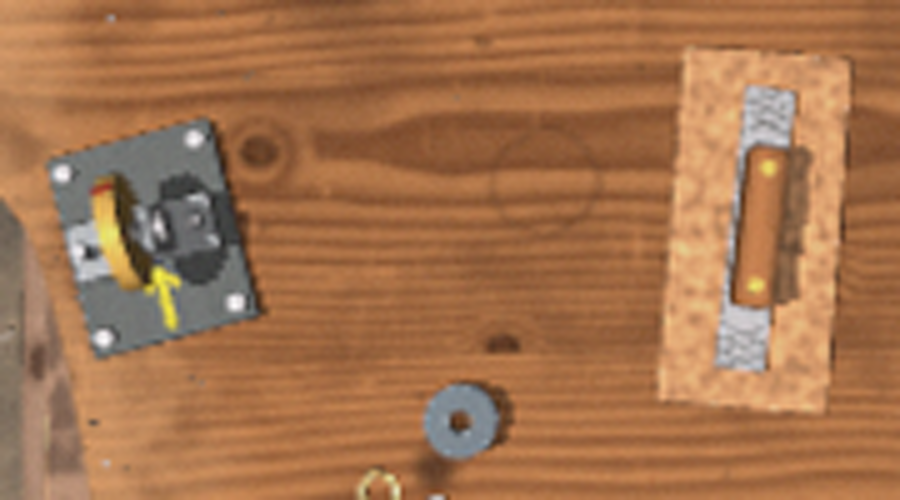

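Request:
move_arm --deltas '[22, -44, 2, 0, 0, 1, 1, 22, -44, 2, 0, 0, 1, 1, 22, -44, 2, 0, 0, 1, 1, 22, -44, 2, 0, 0, 1, 1, 22, -44, 2, 0, 0, 1, 1, 22, -44, 2, 0, 0, 1, 1, 22, -44, 2, 0, 0, 1, 1, 22, -44, 2, 0, 0, 1, 1, 22, -44, 2, 0, 0, 1, 1, 22, -44, 2, 0, 0, 1, 1, 0, 0, 0, 0, 0, 0, 1, 0, 0, 0, 0, 0, 0, 1]'

```text
clock: 1.75
tool_pos: [0.3998, 0.1317, 0.2514]
orientation: [[-0.991, 0.132, 0.0], [0.132, 0.991, 0.0], [0.0, 0.0, -1.0]]
ft_force: [0.1, -0.2, -0.4]
opening: 0.0855
```

```bash
python3 - <<'E'
from h import *
o=get_obs();print(o["tool_pos"],o["clock"])
ci=camera_info("wrist");im=capture("wrist");save("w1",im,1.5);np.savez("w1.npz",im=im,**ci)
for n,z in [("rest",.008),("disc",.062)]:
    for m in masks_of("wrist",n)[:2]:
        ys,xs=np.nonzero(m["region"]);rr=cv2.minAreaRect(np.c_[xs,ys].astype(np.float32))
        print(n,m["conf"],m["position"],len(xs),at(ci,rr[0],z))
        P=np.array([at(ci,(x,y),z)[:2] for x,y in zip(xs,ys)],np.float32)
        q=cv2.minAreaRect(P*1000);print(q)
E
```

```text
[0.39977761 0.13165904 0.25136531] 1.75
rest 0.79 [275.7, 214.1] 5422 [0.48690953 0.14941295 0.008     ]
((489.33013916015625, 150.03353881835938), (123.24627685546875, 89.16703033447266), 13.90825366973877)
disc 0.75 [281.0, 231.9] 674 [0.48574377 0.15002473 0.062     ]
((486.74334716796875, 149.93649291992188), (65.89694213867188, 19.945281982421875), 6.06818962097168)
disc 0.49 [33.6, 246.1] 3509 [ 0.45969568 -0.1396722   0.062     ]
((460.39532470703125, -139.4925079345703), (50.7592887878418, 128.78668212890625), 82.90174102783203)
```

View pics/w1.png

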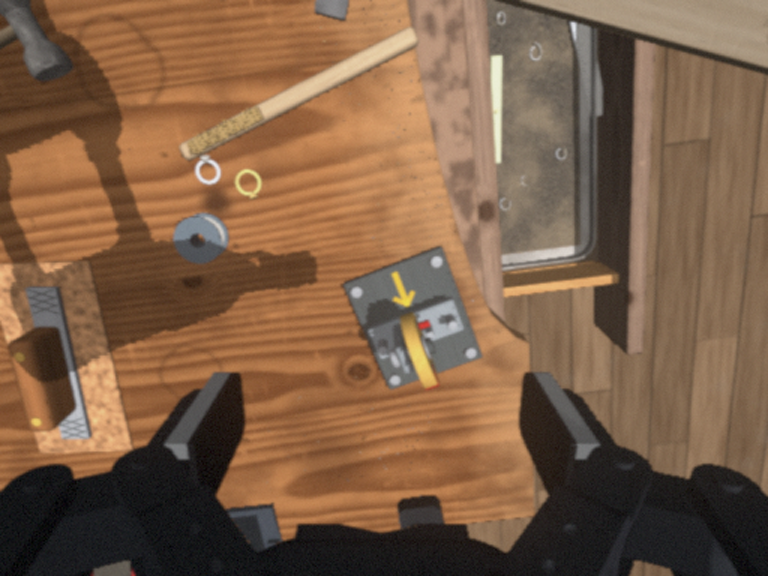

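```bash
python3 - <<'E'
from h import *
d=np.load("w1.npz");ci={k:d[k] for k in d.files if k!="im"}
P=np.array([at(ci,(x/1.5,y/1.5),.008)[:2] for x,y in [(344,284),(440,247),(481,356),(388,388)]])
print(P,P.mean(0)); 
for a,b in [(0,3),(1,2)]: v=P[b]-P[a];print(np.linalg.norm(v),np.degrees(np.arctan2(v[1],v[0])))
for a,b in [(0,1),(3,2)]: v=P[b]-P[a];print(np.linalg.norm(v),np.degrees(np.arctan2(-v[0],v[1])))
im=d["im"];save("w1z",im,7,(220,155,330,265))
print(proj(ci,[.487,.148,.092]))
E
```

```text
[[0.44249197 0.0935576 ]
 [0.42120754 0.17740741]
 [0.52554128 0.20418229]
 [0.54654316 0.11775627]] [0.48394599 0.14822589]
0.10682801770978984 13.092272779600924
0.10771455024952203 14.39305938652701
0.08650906212941196 14.243127848609314
0.08894118694144577 13.658370203158821
[280.91005705 247.06855991]
```

View pics/w1z.png

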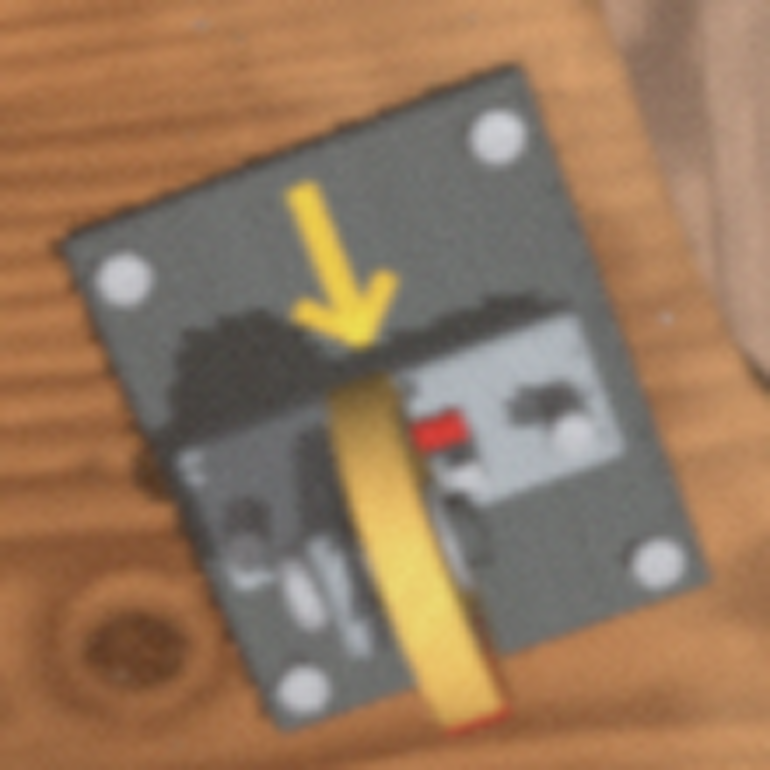

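Request:
move_arm --deltas '[7, -43, -7, 0, 0, 0, 1, 7, -43, -7, 0, 0, 0, 1, 7, -43, -7, 0, 0, 0, 1, 7, -43, -7, 0, 0, 0, 1, 7, -43, -7, 0, 0, 0, 1, 7, -43, -7, 0, 0, 0, 1, 7, -43, -7, 0, 0, 0, 1, 0, 0, 0, 0, 0, 0, 1, 0, 0, 0, 0, 0, 0, 1]'

```text
clock: 2.8
tool_pos: [0.4488, -0.1675, 0.2017]
orientation: [[-0.992, 0.128, -0.001], [0.128, 0.992, 0.001], [0.001, 0.001, -1.0]]
ft_force: [0.4, 0.2, 1.2]
opening: 0.0856
```

```bash
python3 - <<'E'
from h import *
o=get_obs();print(o["tool_pos"],o["clock"],o["joint_positions"])
ci=camera_info("wrist");im=capture("wrist");save("w2",im,1.5);np.savez("w2.npz",im=im,**ci)
for n,z in [("mat",.004),("file",.01)]:
    for m in masks_of("wrist",n)[:1]:
        ys,xs=np.nonzero(m["region"])
        P=np.array([at(ci,(x,y),z)[:2] for x,y in zip(xs,ys)],np.float32)
        print(n,m["conf"],cv2.minAreaRect(P*1000))
E
```

```text
[ 0.44875889 -0.16753354  0.20170526] 2.8 [-4.28708803e-01 -2.38553775e-01  1.59669669e+00  5.26661205e-04
  1.78502078e+00 -1.87093345e+00]
mat 0.67 ((484.5362854003906, -172.53375244140625), (90.59092712402344, 189.6621551513672), 84.35649871826172)
file 0.79 ((483.912841796875, -171.55062866210938), (27.668773651123047, 150.3262481689453), 82.45218658447266)
```

View pics/w2.png

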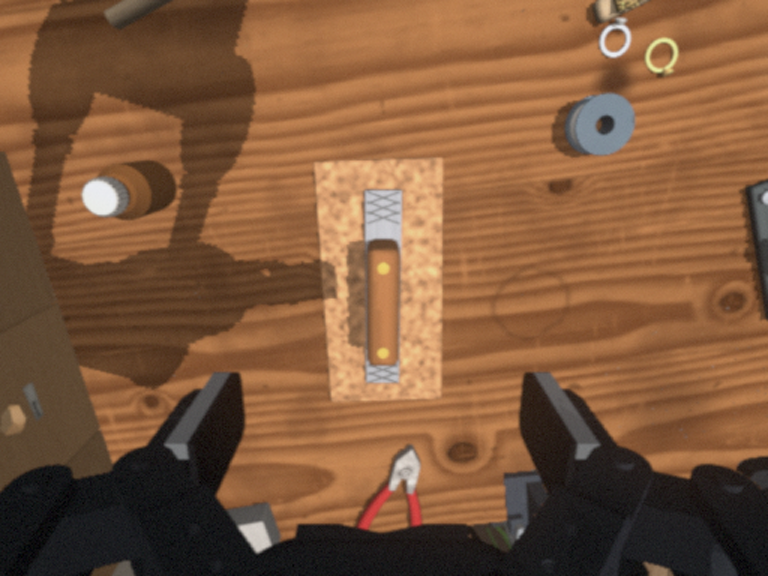

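Request:
move_arm --deltas '[12, -1, -40, 0, 0, 0, 1, 12, -2, -40, 0, 0, 0, 1, 11, -1, -40, 0, 0, 0, 1, 0, 0, -35, 0, 0, 0, 1, 0, 0, -25, 0, 0, 0, 1, 0, 0, -8, 0, 0, 0, 1, 0, 0, 0, 0, 0, 0, 1]'

```text
clock: 3.65
tool_pos: [0.4832, -0.1712, 0.0137]
orientation: [[-0.992, 0.127, -0.001], [0.127, 0.992, 0.001], [0.002, 0.001, -1.0]]
ft_force: [0.2, 0.4, 1.1]
opening: 0.0855
```

```bash
python3 - <<'E'
from h import *
o=get_obs();print(o["tool_pos"],o["clock"])
im=capture("wrist");save("w3",im,1.2)
im=capture("side");save("s3",im,5,(240,150,350,250))
E
```

```text
[ 0.4831931  -0.17115718  0.01374907] 3.65
```

View pics/w3.png

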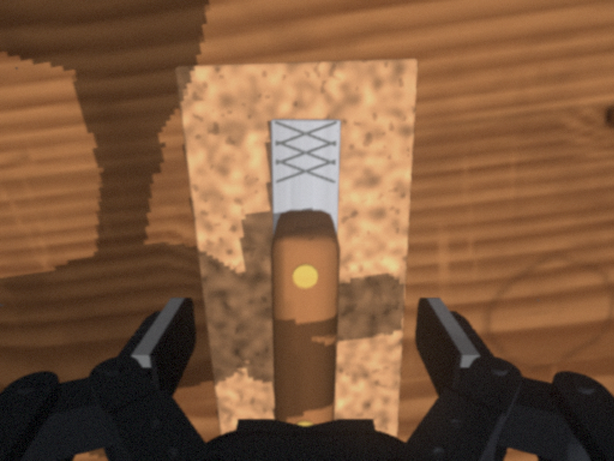

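View pics/s3.png

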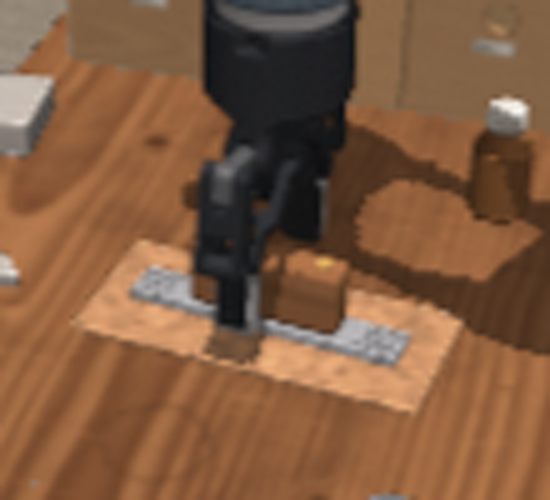

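Request:
move_arm --deltas '[0, 0, 0, 0, 0, 0, 0, 0, 0, 0, 0, 0, 0, 0, 0, 0, 0, 0, 0, 0, 0, 0, 0, 0, 0, 0, 0, 0, 0, 0, 0, 0, 0, 0, 0, 0, 0, 0, 0, 0, 0, 0, 0, 0, 0, 0, 0, 0, 0]' --squeeze 90

```text
clock: 4.45
tool_pos: [0.4839, -0.1726, 0.0149]
orientation: [[-0.992, 0.129, 0.001], [0.129, 0.992, -0.0], [-0.001, -0.0, -1.0]]
ft_force: [-0.1, 0.2, 4.2]
opening: 0.0207
```

Request:
move_arm --deltas '[0, 0, 15, 0, 0, 0, 0, 0, 0, 30, 0, 0, 0, 0, 0, 0, 35, 0, 0, 0, 0, 0, 0, 35, 0, 0, 0, 0, 0, 0, 30, 0, 0, 0, 0, 0, 0, 0, 0, 0, 0, 0, 0, 0, 0, 0, 0, 0, 0, 0, 0, 0, 0, 0, 0, 0]'

```text
clock: 5.25
tool_pos: [0.4826, -0.1721, 0.157]
orientation: [[-0.992, 0.129, -0.003], [0.129, 0.992, 0.001], [0.004, 0.001, -1.0]]
ft_force: [-0.3, -0.0, -2.0]
opening: 0.0205
```

```bash
python3 - <<'E'
from h import *
o=get_obs();print(o["tool_pos"],o["clock"],o["ft_force"],o["ft_torque"])
im=capture("wrist");save("w4",im,1)
im=capture("side");save("s4",im,5,(230,130,350,230))
E
```

```text
[ 0.48256744 -0.17209194  0.15700468] 5.25 [-0.32455067 -0.04125869 -1.98022621] [-0.00862724  0.02687799 -0.00224503]
```

View pics/w4.png

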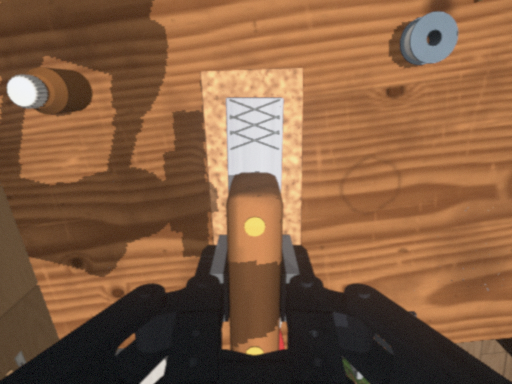

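View pics/s4.png

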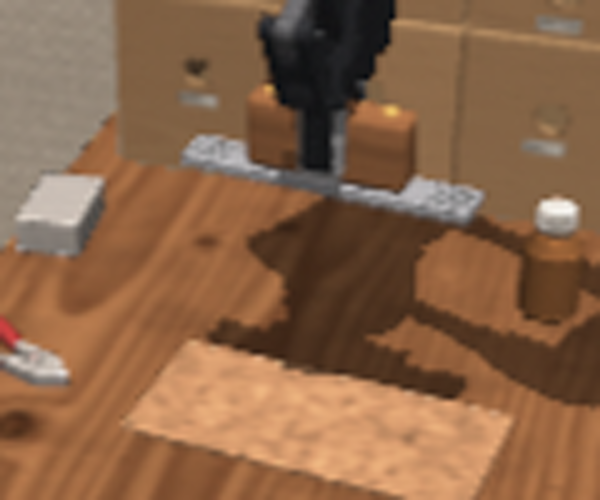

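Request:
move_arm --deltas '[-4, 39, 0, 0, 0, 2.7, 0, -4, 39, 0, 0, 0, 2.7, 0, -4, 39, 0, 0, 0, 2.7, 0, -4, 39, 0, 0, 0, 2.7, 0, -5, 39, 0, 0, 0, 2.7, 0, -5, 39, 0, 0, 0, 2.7, 0, -4, 39, 0, 0, 0, 2.7, 0, -4, 38, -10, 0, 0, 2.5, 0, 0, 0, -15, 0, 0, 0, 0, 0, 0, 0, 0, 0, 0, 0, 0, 0, 0, 0, 0, 0, 0, 0, 0, 0, 0, 0, 0, 0]'

```text
clock: 6.55
tool_pos: [0.4498, 0.1375, 0.1345]
orientation: [[-0.971, -0.24, 0.0], [-0.24, 0.971, -0.0], [-0.0, -0.0, -1.0]]
ft_force: [0.1, 0.4, -2.9]
opening: 0.0205
```

```bash
python3 - <<'E'
from h import *
o=get_obs();print(o["tool_pos"],o["clock"],o["ft_force"],o["ft_torque"])
im=capture("top");save("t5",im,6,(130,170,230,260))
im=capture("side");save("s5",im,5,(190,230,310,330))
E
```

```text
[0.44982135 0.13748471 0.13453101] 6.55 [ 0.07328256  0.42657147 -2.86093094] [-0.05377548  0.06560008 -0.00696731]
```

View pics/t5.png

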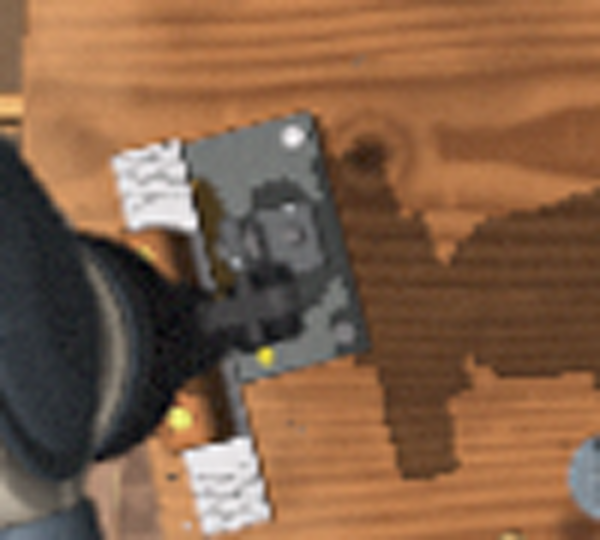

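View pics/s5.png

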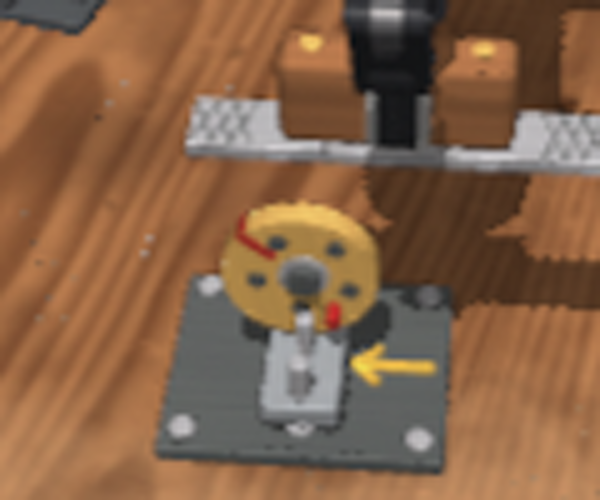

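Request:
move_arm --deltas '[0, 1.5, -12, 0, 0, 0, 0, 0, 0, -10, 0, 0, 0, 0, 0, 0, -4, 0, 0, 0, 0, 0, 0, 0, 0, 0, 0, 0]'

```text
clock: 7.05
tool_pos: [0.4488, 0.1398, 0.1067]
orientation: [[-0.97, -0.242, -0.003], [-0.242, 0.97, -0.001], [0.003, 0.0, -1.0]]
ft_force: [0.4, 0.0, -3.3]
opening: 0.0212
```

Request:
move_arm --deltas '[0, 0, -1.5, 0, 0, 0, 0, 0, 0, 0, 0, 0, 0, 0]'

```text
clock: 7.25
tool_pos: [0.4496, 0.1401, 0.1069]
orientation: [[-0.97, -0.242, 0.0], [-0.242, 0.97, 0.0], [-0.0, -0.0, -1.0]]
ft_force: [0.0, -0.2, -2.9]
opening: 0.0206
```

Request:
move_arm --deltas '[0, 0, -2, 0, 0, 0, 0, 0, 0, 0, 0, 0, 0, 0]'

```text
clock: 7.45
tool_pos: [0.4495, 0.1401, 0.1047]
orientation: [[-0.97, -0.242, 0.0], [-0.242, 0.97, -0.0], [-0.0, -0.0, -1.0]]
ft_force: [0.2, -0.0, -2.7]
opening: 0.0206
```

Request:
move_arm --deltas '[0, 0, -1, 0, 0, 0, 0, 0, 0, 0, 0, 0, 0, 0]'

```text
clock: 7.65
tool_pos: [0.4495, 0.14, 0.1037]
orientation: [[-0.97, -0.242, -0.0], [-0.242, 0.97, -0.0], [0.0, -0.0, -1.0]]
ft_force: [0.3, -0.7, -2.4]
opening: 0.0207
```

Request:
move_arm --deltas '[0, 0, -1, 0, 0, 0, 0, 0, 0, 0, 0, 0, 0, 0]'

```text
clock: 7.85
tool_pos: [0.4495, 0.14, 0.1027]
orientation: [[-0.97, -0.242, -0.0], [-0.242, 0.97, -0.0], [0.0, 0.0, -1.0]]
ft_force: [0.2, 0.6, -3.3]
opening: 0.021
```

Request:
move_arm --deltas '[0, 0, -1, 0, 0, 0, 0, 0, 0, 0, 0, 0, 0, 0]'

```text
clock: 8.05
tool_pos: [0.4494, 0.14, 0.1016]
orientation: [[-0.97, -0.242, -0.0], [-0.242, 0.97, -0.0], [0.0, -0.0, -1.0]]
ft_force: [-0.2, 0.6, -2.8]
opening: 0.021
```

Request:
move_arm --deltas '[0, 0, -1, 0, 0, 0, 0, 0, 0, 0, 0, 0, 0, 0]'

```text
clock: 8.25
tool_pos: [0.4494, 0.14, 0.1006]
orientation: [[-0.97, -0.242, -0.0], [-0.242, 0.97, -0.0], [0.0, -0.0, -1.0]]
ft_force: [0.5, -0.2, -2.0]
opening: 0.0211
```

Request:
move_arm --deltas '[0, 0, -1, 0, 0, 0, 0, 0, 0, 0, 0, 0, 0, 0]'

```text
clock: 8.45
tool_pos: [0.4495, 0.1401, 0.1001]
orientation: [[-0.97, -0.242, 0.0], [-0.242, 0.97, 0.0], [-0.0, -0.0, -1.0]]
ft_force: [-1.2, -0.5, -0.4]
opening: 0.0206
```

Request:
move_arm --deltas '[0, 0, -1, 0, 0, 0, 0, 0, 0, 0, 0, 0, 0, 0]'

```text
clock: 8.65
tool_pos: [0.4498, 0.1401, 0.0994]
orientation: [[-0.97, -0.242, 0.001], [-0.242, 0.97, 0.0], [-0.001, -0.0, -1.0]]
ft_force: [-2.2, 0.2, 1.4]
opening: 0.021
```

Request:
move_arm --deltas '[0, 0, -1.5, 0, 0, 0, 0, 2, 0.5, -0.5, 0, 0, 0, 0]'

```text
clock: 8.85
tool_pos: [0.4523, 0.1407, 0.0981]
orientation: [[-0.97, -0.242, 0.003], [-0.242, 0.97, 0.001], [-0.003, -0.0, -1.0]]
ft_force: [-2.1, -0.2, 7.3]
opening: 0.0208
```

Request:
move_arm --deltas '[3.9, 1, 0, 0, 0, 0, 0, 3.9, 1, 0, 0, 0, 0, 0]'

```text
clock: 9.05
tool_pos: [0.46, 0.1427, 0.0981]
orientation: [[-0.97, -0.242, 0.002], [-0.242, 0.97, 0.0], [-0.002, -0.0, -1.0]]
ft_force: [-1.8, -1.3, 5.9]
opening: 0.0206
```

Request:
move_arm --deltas '[3.9, 1, 0, 0, 0, 0, 0, 3.9, 1, 0, 0, 0, 0, 0]'

```text
clock: 9.25
tool_pos: [0.4677, 0.1446, 0.098]
orientation: [[-0.97, -0.242, 0.002], [-0.242, 0.97, 0.0], [-0.002, -0.0, -1.0]]
ft_force: [-2.3, -1.2, 5.4]
opening: 0.0209
```

Request:
move_arm --deltas '[3.9, 1, 0, 0, 0, 0, 0, 3.9, 1, 0, 0, 0, 0, 0]'

```text
clock: 9.45
tool_pos: [0.4755, 0.1466, 0.0981]
orientation: [[-0.97, -0.242, 0.002], [-0.242, 0.97, 0.0], [-0.002, -0.0, -1.0]]
ft_force: [-2.3, -0.3, 6.6]
opening: 0.0209
```

Request:
move_arm --deltas '[3.9, 1, 0.2, 0, 0, 0, 0, 3.9, 1, 0.2, 0, 0, 0, 0]'

```text
clock: 9.65
tool_pos: [0.4832, 0.1486, 0.0985]
orientation: [[-0.97, -0.242, 0.001], [-0.242, 0.97, 0.0], [-0.001, -0.0, -1.0]]
ft_force: [-3.6, -1.7, 7.8]
opening: 0.021
```

Request:
move_arm --deltas '[3.9, 1, 0.3, 0, 0, 0, 0, 3.9, 1, 0.3, 0, 0, 0, 0]'

```text
clock: 9.85
tool_pos: [0.4909, 0.1505, 0.099]
orientation: [[-0.97, -0.242, 0.001], [-0.242, 0.97, -0.0], [-0.001, -0.0, -1.0]]
ft_force: [-2.4, -0.7, 6.8]
opening: 0.0211
```

Request:
move_arm --deltas '[3.9, 1, 0.35, 0, 0, 0, 0, 3.9, 1, 0.35, 0, 0, 0, 0]'

```text
clock: 10.05
tool_pos: [0.4986, 0.1524, 0.0997]
orientation: [[-0.97, -0.242, 0.001], [-0.242, 0.97, -0.0], [-0.001, -0.0, -1.0]]
ft_force: [-2.1, -0.9, 7.2]
opening: 0.0204
```

Request:
move_arm --deltas '[3.9, 1, 0.35, 0, 0, 0, 0, 3.9, 1, 0.35, 0, 0, 0, 0]'

```text
clock: 10.25
tool_pos: [0.5063, 0.1544, 0.1004]
orientation: [[-0.97, -0.242, 0.001], [-0.242, 0.97, -0.0], [-0.0, -0.0, -1.0]]
ft_force: [-2.7, -1.1, 7.4]
opening: 0.021
```

Request:
move_arm --deltas '[3.9, 1, 0.4, 0, 0, 0, 0, 3.9, 1, 0.4, 0, 0, 0, 0]'

```text
clock: 10.45
tool_pos: [0.5141, 0.1564, 0.1011]
orientation: [[-0.97, -0.242, 0.0], [-0.242, 0.97, -0.0], [-0.0, -0.0, -1.0]]
ft_force: [-2.8, -1.4, 8.1]
opening: 0.0207
```

Request:
move_arm --deltas '[3.9, 1, 0.4, 0, 0, 0, 0, 3.9, 1, 0.4, 0, 0, 0, 0]'

```text
clock: 10.65
tool_pos: [0.5218, 0.1583, 0.1019]
orientation: [[-0.97, -0.242, 0.0], [-0.242, 0.97, -0.0], [-0.0, -0.0, -1.0]]
ft_force: [-2.7, -1.0, 6.8]
opening: 0.0209
```

Request:
move_arm --deltas '[3.9, 1, 0.4, 0, 0, 0, 0, 3.9, 1, 0.4, 0, 0, 0, 0]'

```text
clock: 10.85
tool_pos: [0.5296, 0.1603, 0.1026]
orientation: [[-0.97, -0.242, 0.0], [-0.242, 0.97, -0.0], [-0.0, -0.001, -1.0]]
ft_force: [-2.5, -2.4, 5.9]
opening: 0.0209
```

Request:
move_arm --deltas '[1, 0.2, 6, 0, 0, 0, 0, 0, 0, 10, 0, 0, 0, 0, 0, 0, 5, 0, 0, 0, 0, 0, 0, 0, 0, 0, 0, 0]'

```text
clock: 11.25
tool_pos: [0.5309, 0.1609, 0.1237]
orientation: [[-0.97, -0.242, 0.002], [-0.242, 0.97, 0.0], [-0.002, 0.0, -1.0]]
ft_force: [-0.0, -0.1, -2.6]
opening: 0.0211
```

```bash
python3 - <<'E'
from h import *
o=get_obs();print(o["tool_pos"],o["clock"],o["ft_force"])
im=capture("side");save("s6",im,5,(190,230,310,330))
E
```

```text
[0.53093275 0.16090061 0.1236503 ] 11.25 [-0.03773787 -0.06921249 -2.63358157]
```

View pics/s6.png

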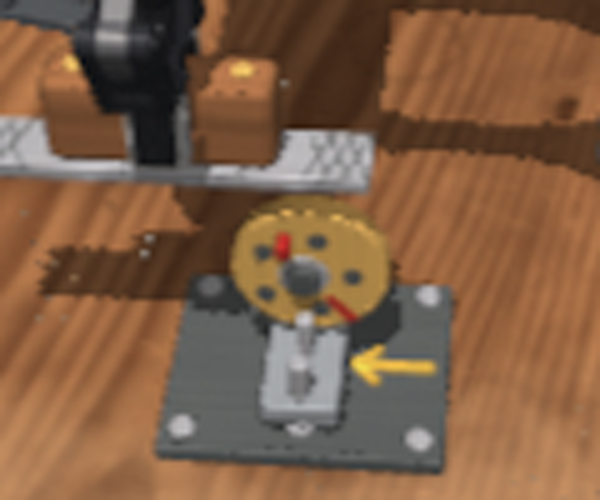

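Request:
move_arm --deltas '[-20, -5, 0, 0, 0, 0, 0, -42, -10.5, 0, 0, 0, 0, 0, -21, -5.3, 0, 0, 0, 0, 0, 0, 0, -10, 0, 0, 0, 0, 0, 0, -6, 0, 0, 0, 0, 0, 0, 0, 0, 0, 0, 0]'

```text
clock: 11.9
tool_pos: [0.4473, 0.1399, 0.1051]
orientation: [[-0.97, -0.242, -0.002], [-0.242, 0.97, -0.0], [0.002, 0.0, -1.0]]
ft_force: [0.7, -0.0, -2.3]
opening: 0.021
```

Request:
move_arm --deltas '[0, 0, -3, 0, 0, 0, 0, 0, 0, 0, 0, 0, 0, 0]'

```text
clock: 12.1
tool_pos: [0.448, 0.1401, 0.104]
orientation: [[-0.97, -0.242, 0.0], [-0.242, 0.97, 0.0], [-0.0, 0.0, -1.0]]
ft_force: [-2.2, -0.0, 2.0]
opening: 0.0209
```

Request:
move_arm --deltas '[0, 0, -1, 0, 0, 0, 0, 2, 0.5, -0.3, 0, 0, 0, 0]'

```text
clock: 12.3
tool_pos: [0.45, 0.1406, 0.1032]
orientation: [[-0.97, -0.242, 0.001], [-0.242, 0.97, 0.0], [-0.001, -0.0, -1.0]]
ft_force: [-3.3, 0.3, 6.3]
opening: 0.0209
```

Request:
move_arm --deltas '[3.9, 1, 0.2, 0, 0, 0, 0, 3.9, 1, 0.3, 0, 0, 0, 0]'

```text
clock: 12.5
tool_pos: [0.458, 0.1426, 0.1038]
orientation: [[-0.97, -0.242, 0.002], [-0.242, 0.97, 0.0], [-0.002, -0.0, -1.0]]
ft_force: [-2.7, -0.8, 4.8]
opening: 0.0209
```

Request:
move_arm --deltas '[3.9, 1, 0.1, 0, 0, 0, 0, 3.9, 1, 0.1, 0, 0, 0, 0]'

```text
clock: 12.7
tool_pos: [0.466, 0.1446, 0.1041]
orientation: [[-0.97, -0.242, 0.002], [-0.242, 0.97, 0.0], [-0.002, -0.0, -1.0]]
ft_force: [-2.7, -1.1, 4.7]
opening: 0.0207
```

Request:
move_arm --deltas '[3.9, 1, 0.1, 0, 0, 0, 0, 3.9, 1, 0, 0, 0, 0, 0]'

```text
clock: 12.9
tool_pos: [0.4738, 0.1466, 0.1042]
orientation: [[-0.97, -0.242, 0.002], [-0.242, 0.97, 0.0], [-0.002, -0.0, -1.0]]
ft_force: [-2.0, -0.7, 5.3]
opening: 0.0207
```

Request:
move_arm --deltas '[3.9, 1, 0, 0, 0, 0, 0, 3.9, 1, 0, 0, 0, 0, 0]'

```text
clock: 13.1
tool_pos: [0.4816, 0.1486, 0.1042]
orientation: [[-0.97, -0.242, 0.002], [-0.242, 0.97, 0.0], [-0.002, -0.0, -1.0]]
ft_force: [-1.2, -1.5, 4.7]
opening: 0.0207
```

Contact about 7.5–8 N; the disc top now begins to fall.

Request:
move_arm --deltas '[3.9, 1, -0.2, 0, 0, 0, 0, 3.9, 1, -0.2, 0, 0, 0, 0]'

```text
clock: 13.3
tool_pos: [0.4895, 0.1505, 0.1039]
orientation: [[-0.97, -0.242, 0.002], [-0.242, 0.97, 0.0], [-0.002, -0.0, -1.0]]
ft_force: [-1.3, -1.2, 5.4]
opening: 0.0211
```

Request:
move_arm --deltas '[3.9, 1, -0.25, 0, 0, 0, 0, 3.9, 1, -0.3, 0, 0, 0, 0]'

```text
clock: 13.5
tool_pos: [0.4974, 0.1525, 0.1034]
orientation: [[-0.97, -0.242, 0.002], [-0.242, 0.97, 0.0], [-0.002, -0.0, -1.0]]
ft_force: [-1.5, -1.9, 6.6]
opening: 0.021
```

Request:
move_arm --deltas '[3.9, 1, -0.25, 0, 0, 0, 0, 3.9, 1, -0.3, 0, 0, 0, 0]'

```text
clock: 13.7
tool_pos: [0.5052, 0.1545, 0.1029]
orientation: [[-0.97, -0.242, 0.002], [-0.242, 0.97, 0.0], [-0.002, -0.0, -1.0]]
ft_force: [-0.9, -0.4, 6.5]
opening: 0.0212
```

Request:
move_arm --deltas '[3.9, 1, -0.35, 0, 0, 0, 0, 3.9, 1, -0.35, 0, 0, 0, 0]'

```text
clock: 13.9
tool_pos: [0.513, 0.1565, 0.1022]
orientation: [[-0.97, -0.242, 0.002], [-0.242, 0.97, 0.0], [-0.002, -0.0, -1.0]]
ft_force: [-0.8, -1.0, 5.6]
opening: 0.0211
```

Request:
move_arm --deltas '[3.9, 1, -0.4, 0, 0, 0, 0, 3.9, 1, -0.4, 0, 0, 0, 0]'

```text
clock: 14.1
tool_pos: [0.5208, 0.1584, 0.1014]
orientation: [[-0.97, -0.242, 0.002], [-0.242, 0.97, 0.0], [-0.002, -0.001, -1.0]]
ft_force: [-1.1, -1.9, 7.0]
opening: 0.0209
```

Request:
move_arm --deltas '[3.9, 1, -0.4, 0, 0, 0, 0, 3.9, 1, -0.4, 0, 0, 0, 0]'

```text
clock: 14.3
tool_pos: [0.5273, 0.1602, 0.1002]
orientation: [[-0.97, -0.242, -0.001], [-0.242, 0.97, -0.001], [0.001, -0.0, -1.0]]
ft_force: [-7.3, -1.7, 8.4]
opening: 0.0206
```

Request:
move_arm --deltas '[1, 0.2, 6, 0, 0, 0, 0, 0, 0, 10, 0, 0, 0, 0, 0, 0, 5, 0, 0, 0, 0, 0, 0, 0, 0, 0, 0, 0]'

```text
clock: 14.7
tool_pos: [0.5291, 0.1608, 0.1214]
orientation: [[-0.97, -0.242, 0.002], [-0.242, 0.97, 0.0], [-0.002, -0.0, -1.0]]
ft_force: [-0.1, 0.5, -2.5]
opening: 0.0209
```

```bash
python3 - <<'E'
from h import *
o=get_obs();print(o["tool_pos"],o["clock"],o["ft_force"])
im=capture("side");save("s7",im,5,(190,230,310,330))
E
```

```text
[0.52909775 0.16081853 0.12136105] 14.7 [-0.06533863  0.53660566 -2.51267891]
```

View pics/s7.png

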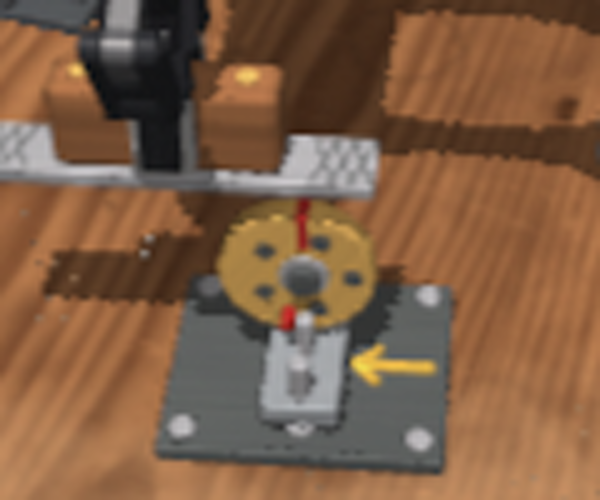

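```bash
python3 - <<'E'
from h import *
ci=camera_info("side")
d=np.array([.97,.242,0]);n=np.array([-.242,.97,0])
c=np.array([.4855,.1485,.062])+.005*n
for a in (0,-.1,.1): print(a,[((proj(ci,c+r*(d*np.sin(a)+np.array([0,0,np.cos(a)])))-[190,230])*5).round(1) for r in (0,.01,.029)])
im=capture("side");save("s8",im,16,(228,262,272,298))
E
```

```text
0 [array([298.2, 273.1]), array([297.2, 254.1]), array([295.4, 217.1])]
-0.1 [array([298.2, 273.1]), array([299.9, 254.3]), array([303.3, 217.8])]
0.1 [array([298.2, 273.1]), array([294.6, 254.1]), array([287.6, 217.1])]
```

View pics/s8.png

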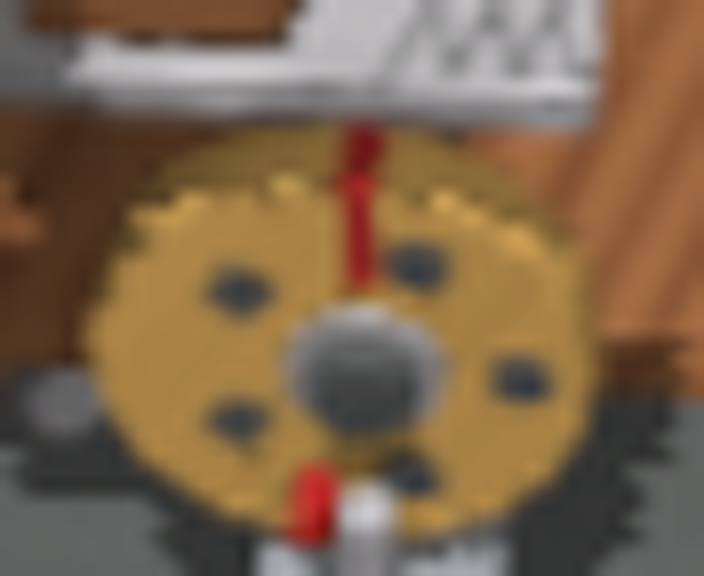

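Request:
move_arm --deltas '[0, 0, 35, 0, 0, 0, 0, -5, -37, 0, 0, 0, -2.1, 0, -5, -37, 0, 0, 0, -2.1, 0, -5, -37, 0, 0, 0, -2.1, 0, -5, -37, 0, 0, 0, -2.1, 0, -5, -37, 0, 0, 0, -2.1, 0, -5, -37, 0, 0, 0, -2.1, 0, -5, -37, 0, 0, 0, -2.1, 0, -5, -37, 0, 0, 0, -2.1, 0, -5, -37, 0, 0, 0, -2.1, 0, 0, 0, -40, 0, 0, 0, 0, 0, 0, -20, 0, 0, 0, 0]'

```text
clock: 16.0
tool_pos: [0.4822, -0.1733, 0.0923]
orientation: [[-0.996, 0.088, -0.003], [0.088, 0.996, 0.001], [0.003, 0.001, -1.0]]
ft_force: [0.6, 0.0, -3.4]
opening: 0.0209
```

Request:
move_arm --deltas '[0, 0, -20, 0, 0, 0, 0, 0, 0, 0, 0, 0, 0, 0, 0, 0, 0, 0, 0, 0, 0, 0, 0, 0, 0, 0, 0, 0]'

```text
clock: 16.4
tool_pos: [0.4842, -0.1726, 0.0768]
orientation: [[-0.996, 0.085, 0.002], [0.085, 0.996, -0.001], [-0.002, -0.001, -1.0]]
ft_force: [0.0, -0.4, -2.6]
opening: 0.021
```

```bash
python3 - <<'E'
from h import *
o=get_obs();print(o["tool_pos"],o["clock"],o["ft_force"],o["orientation"][:,1])
ci=camera_info("wrist");im=capture("wrist");save("w9",im,1.5)
d=np.load("w2.npz");c2={k:d[k] for k in d.files if k!="im"}
# mat corners from w2 picture (1.5x)
P=np.array([at(c2,(x/1.5,y/1.5),.004)[:2] for x,y in [(315,163),(442,158),(441,398),(331,401)]])
print(P.round(4),P.mean(0)); 
for a,b in [(0,3),(1,2)]: v=P[b]-P[a];print(np.linalg.norm(v),np.degrees(np.arctan2(v[1],v[0])))
E
```

```text
[ 0.48423499 -0.17255412  0.07683966] 16.4 [ 0.02330184 -0.38415239 -2.56127504] [ 8.53048773e-02  9.96354651e-01 -6.98692952e-04]
[[ 0.3874 -0.2062]
 [ 0.3954 -0.1188]
 [ 0.5833 -0.1365]
 [ 0.5745 -0.2254]] [ 0.48516447 -0.17171676]
0.18806160630502247 -5.841539178884078
0.18875707517508572 -5.387162730903518
```

View pics/w9.png

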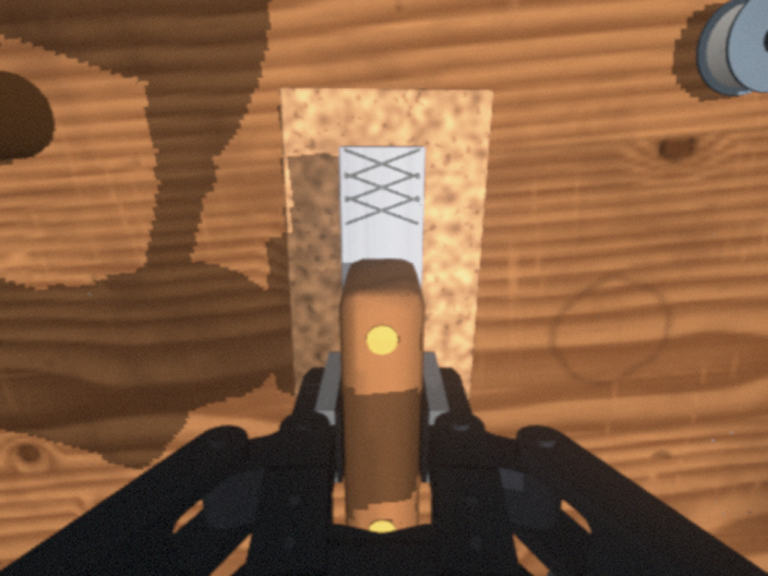

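Request:
move_arm --deltas '[0.5, 0.5, -30, 0, 0, -0.5, 0, 0, 0, -20, 0, 0, 0, 0, 0, 0, -6, 0, 0, 0, 0, 0, 0, 0, 0, 0, 0, 0, 0, 0, 0, 0, 0, 0, 0]'

```text
clock: 16.95
tool_pos: [0.4849, -0.1722, 0.021]
orientation: [[-0.996, 0.094, 0.002], [0.094, 0.996, -0.001], [-0.002, -0.001, -1.0]]
ft_force: [-0.2, -0.4, -2.2]
opening: 0.0206
```

Request:
move_arm --deltas '[0, 0, -3, 0, 0, 0, 0, 0, 0, -1, 0, 0, 0, 0, 0, 0, 0, 0, 0, 0, 0]'

```text
clock: 17.25
tool_pos: [0.4841, -0.172, 0.0156]
orientation: [[-0.996, 0.094, 0.0], [0.094, 0.996, -0.0], [-0.0, -0.0, -1.0]]
ft_force: [-0.1, -0.5, -2.4]
opening: 0.0208
```

Request:
move_arm --deltas '[0, 0, -1, 0, 0, 0, 0, 0, 0, 0, 0, 0, 0, 0, 0, 0, 0, 0, 0, 0, 0]'

```text
clock: 17.55
tool_pos: [0.4843, -0.172, 0.0149]
orientation: [[-0.996, 0.094, 0.001], [0.094, 0.996, -0.0], [-0.001, -0.0, -1.0]]
ft_force: [-1.4, 0.4, 0.7]
opening: 0.0208
```

Contact with the mat (about 3 N). Release, keeping still, then rise.

Request:
move_arm --deltas '[0, 0, 0.5, 0, 0, 0, 0.5, 0, 0, 0, 0, 0, 0, 0.7, 0, 0, 0, 0, 0, 0, 1, 0, 0, 0, 0, 0, 0, 1, 0, 0, 0, 0, 0, 0, 1, 0, 0, 0, 0, 0, 0, 1, 0, 0, 0, 0, 0, 0, 1]'

```text
clock: 18.25
tool_pos: [0.484, -0.1719, 0.0148]
orientation: [[-0.996, 0.094, -0.0], [0.094, 0.996, 0.0], [0.0, 0.0, -1.0]]
ft_force: [0.2, 0.5, 0.3]
opening: 0.0851
```

Request:
move_arm --deltas '[0, 0, 10, 0, 0, 0, 1, 0, 0, 30, 0, 0, 0, 1, 0, 0, 45, 0, 0, 0, 1, 0, 0, 45, 0, 0, 0, 1, -10, 0, 40, 0, 0, 0, 1, -25, 0, 20, 0, 0, 0, 1, 0, 0, 0, 0, 0, 0, 1, 0, 0, 0, 0, 0, 0, 1]'

```text
clock: 19.05
tool_pos: [0.4492, -0.172, 0.2057]
orientation: [[-0.996, 0.095, 0.002], [0.095, 0.996, -0.001], [-0.002, -0.001, -1.0]]
ft_force: [-0.1, 0.1, -0.7]
opening: 0.085
```

```bash
python3 - <<'E'
from h import *
o=get_obs();print(o["tool_pos"],o["clock"],o["ft_force"])
ci=camera_info("wrist");im=capture("wrist");save("w10",im,1.5)
for n,z in [("mat",.004),("file",.01)]:
    for m in masks_of("wrist",n)[:1]:
        ys,xs=np.nonzero(m["region"])
        P=np.array([at(ci,(x,y),z)[:2] for x,y in zip(xs,ys)],np.float32)
        print(n,m["conf"],cv2.minAreaRect(P*1000))
im=capture("side");save("s10",im,4,(190,160,350,310))
E
```

```text
[ 0.44921593 -0.17200842  0.20568832] 19.05 [-0.09494048  0.12135666 -0.71533685]
mat 0.55 ((484.5921936035156, -172.0782470703125), (91.44786834716797, 191.58956909179688), 84.84090423583984)
file 0.77 ((485.0260314941406, -172.30325317382812), (26.179689407348633, 150.78675842285156), 84.22083282470703)
```

View pics/w10.png

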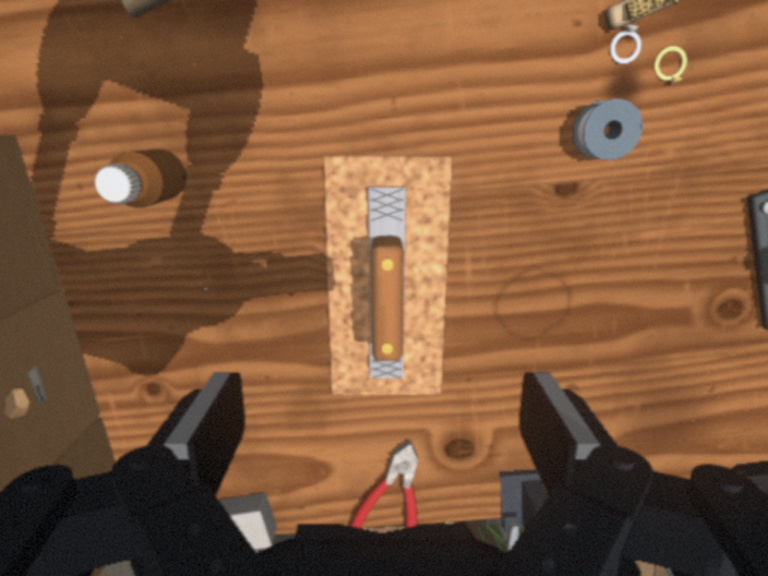

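View pics/s10.png

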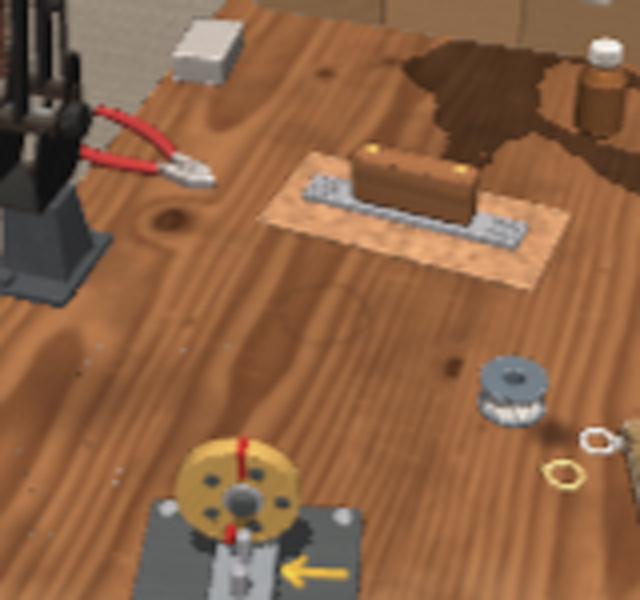

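The file lies centred and flat on the mat. The disc's red line stands at the top with the pin against the post, and the bystanders haven't moved.

```bash
python3 -c "
from plant import *
print(hand_in())"
```

```text
the job is handed in; nothing more can be done
None
```

I filed the disc round to its stop in two forward strokes, lifting the file about 20 mm clear for the return. I then laid the file back on the cork mat, let go, and handed the job in at about 19 s on the clock.

- **Strokes:** they were about 82 mm and 80 mm long. Contact force was about 7–11 N while the file was moving, after subtracting the file's weight.
- **Stop:** at the end of the second stroke the drag jumped to about 7 N. In the side picture the pin then stood against the post and the red line was at the top. I took no third stroke to confirm.
- **File:** the wrist camera put its centre within about 1 mm of the mat's centre and within about 1° of its direction. The gripper was open and about 0.2 m clear.
- **Other things:** the spool, block and flux bottle looked unmoved in the last pictures.

No check failed. The rest's centre and the mat's angle differed by 2–3 mm and about 1° between views, so I used values in between.

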